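# Close the parts case by tucking its cover under the lip

## Robot

A 6-joint arm with a two-finger parallel gripper is mounted at the origin on the work surface. World frame = base frame: x ahead of the robot, y to its left, z up, the work surface at z = 0. Lengths are in m, angles in degrees, forces in N, time in s.
With the tool pointing down it reaches from about 0.375 to 0.9 m from the base axis. Payload 3.1 kg.
Tool frame: the origin (TCP) lies between the finger pads; the fingertips stand 19 mm ahead of it and the grasp point (between the pads) is the TCP; z points along the fingers, x is the direction in which the jaws open and shut, and the axes are right-handed (so a half turn about z gives the same grasp; the last joint's range is limited). The gripper opens to 87 mm and grips with 3 to 60 N. Pads are 19 mm wide; open, the fingers measure 117 mm over their backs; the gripper's body (75 mm by 190 mm) begins 51 mm behind the grasp point.
Start: joints at [-10.227, 30.224, 82.088, -0, 67.689, -10.227], TCP at [0.625, 0, 0.209] pointing down, gripper open.
Joint ranges: [-176.69, 176.69], [-43.24, 126.21], [12.49, 139.97], [-82, 262], [0, 151.66], [-163.58, 163.58]. Speed limits (degrees/s): [159.86, 159.86, 180, 180, 180, 180].

## Interface

Orientations are given as a 3x3 rotation matrix whose columns are the frame's x, y, z axes.
In Python, from rig import read_state, capture, camera_info, hand_in, spot_in, silhouettes gives the robot as it stands.
- The arm moves only by the shell command python3 -m jog 'ROWS'. ROWS is text: rows parted by semicolons, each of 7 numbers parted by spaces: the shift along the tool's x, y, z in m, then the turn, a rotation vector about the tool's x, y, z in degrees, then the opening, from 0 (shut) to 1 (fully open). A call has 1 to 8 rows; each row is the pose to reach, as a shift and turn from the pose commanded when the call began, along the tool's axes at that moment; what a row does not reach only later rows make up. A row lasts 1/8 s, in which the tool goes at most 62.5 mm and 10.7 degrees, less where a joint would pass 70% of its speed; a pose out of reach is approached as far as the arm can. A call with a gripper value outside its range is refused whole. The fingers move at their own pace and stop on an object; the grip force is fixed at half the most. Time passes only in rows, so rows that repeat a pose let the fingers close. It gives the time, the measured TCP pose, the force and the opening at its end, in the units of the state.
- read_state(): the state, without advancing time (a new reading comes with each control period).
- capture(name): name is "scene" or "side" or "wrist"; returns (picture, depth): 400x640x3 uint8, red, green, blue; 400x640 float32, m along the optical axis (not along the pixel's ray), 0 where there is no reading.
- camera_info(name): a dict with "vfov" (degrees; the focal length in pixels is half the picture's height over the tangent of half this angle, whatever the lens; pixels are square), "cx", "cy" (the principal point, pixels), "R" (3x3) and "t" (3): a world point X has camera coordinates R X + t; the wrist camera has in their place "tool_from_camera" (4x4, takes a point from camera to tool coordinates, whose origin is the TCP and whose axes are the tool frame's). Camera axes: x right, y down, z forward; pixel columns grow to the right and rows downward; lengths in m; the calibration is good to about 2 mm. A picture is of the moment at which its call begins: read the wrist's pose just before it. camera_info takes no time and is no camera call.
- hand_in(): hands the job in, once; it reports no verdict.
Trained networks look in the newest picture that a camera, given by its name, has taken for a name from the list of things; names that differ only in an ending like _2 or _b are one class to them, and where a whole thing is asked for, a point or a joint stands for the part that bears it (a point fixed in the world has none). Each returns a list of dicts, best first, with "score" (0 to 1); they miss things now and then, are a little off and sometimes report something else, mostly with a low value. They report only what shows in the picture. A call takes as long as a camera call.
- spot_in(label, camera): "centre" ([x, y, z] in m, in world coordinates, good to about 4 mm: the middle of the surface that is visible of it).
- silhouettes(label, camera): "region" (400x640 bool, what is visible of it).
The state is a dict: "time_s": time; "joint_positions": joint angles; "qvel": joint speeds; "tau": joint torques, N m; "position": TCP position; "tcp_rot": TCP orientation; "force": force on the tool from outside, world axes, zero at the start; "moment": the same for the moment, N m; "opening": opening from 0.0 (shut) to 1.0 (fully open).
Only numpy, scipy, OpenCV 4.12 (cv2) and the standard library are available. Lean on these libraries where they do the work, as an engineer would, in place of code of your own. Each camera call takes 0.05 s, during which the arm holds its last target.

## Task

Close the bearing case on the counter: with a fingertip fold its standing, sprung cover down flat, keep it pressed down, and push it by the ridge on its outer face until its free edge is tucked fully home beneath the lip, then let go. Only push and press from the outside: do not pinch the cover or touch the rubber pad on its inside, and leave the filter can, the carton and the loose bearing where they stand.

Things in the scene. Friction and masses are not known exactly. Their poses are not given: they have to be found in the camera images.
- bin: grey painted steel case fastened to the counter, 170 (x) x 150 (y) x 80 mm high, open on top; origin at the centre of its underside, z up. Its x axis points from the hinge side to the lip side. Side walls and rim end at 80 mm; the highest fixed part is the steel lip along the +x rim (150 mm wide, x = 52 to 85 mm, z = 88 to 92 mm; the slot below it is 8 mm high, from z = 80 to 88 mm, and open to -x)
- hinge_mid (a point): middle of the hinge axis, at x = -62, y = 0, z = 82 mm in the case frame; the axis runs along the case's y
- lip_mid (a point): middle of the lip's lower front edge, at x = 52, y = 0, z = 88 mm in the case frame; the cover's edge has to go beneath it, towards +x
- cover (a joint): angle of the cover about the hinge, rad: 0 lying flat on the case rim (hard stop), 1.57 standing upright, at most 1.75. It starts nearly upright (1.3 to 1.7). A spring lifts it open again unless it is held or tucked: closed, about 1.2 N up at the free edge
- cover_slide (a joint): how far the cover has slid on its slotted hinge, in the plane of the cover and away from the hinge, m: 0 (start) to 0.014 (stop, fully home). It stays where left; moving it takes about 2.5 N. Lying flat, at 0 the free edge stands 4 mm short of the lip, at 0.014 it is 10 mm beneath it
- cover_edge (a point): middle of the cover's free edge, on its outer face. The cover is an aluminium plate 4 mm thick, 130 mm wide, its free edge 110 mm from the hinge axis when not slid; the hinge axis lies at mid-thickness. The outer face is the top one when the cover is closed (z = 84 mm in the case frame) and looks to the case's -x when the cover stands
- ridge_foot (a point): foot of the push ridge on the outer face, at mid-width, on its hinge side; 70 mm from the hinge axis when not slid. The ridge is 100 mm wide, rises 8 mm square to the face on the hinge side and slopes down to the plate towards the free edge over 16 mm. Site x axis points from the hinge to the free edge, z out of the outer face
- pad: black rubber sealing pad, 78 x 110 x 2 mm, on the inside of the cover, 21 mm in from the free edge and 10 mm in from the sides, and not to be touched; origin on the hinge axis line when not slid
- filter: loose white filter can, 68 mm across, 95 mm tall, standing beside the case; origin at the centre of its underside
- carton: loose small cardboard carton, 65 x 65 x 85 mm tall, standing beside the case; origin at the centre of its underside
- bearing: loose steel bearing ring, 62 mm outside, 30 mm bore, 17 mm high, lying on the counter beyond the lip side of the case; origin at the centre of its underside

How it is judged:
By the outcome, as a careful person would: the job done as asked, in the order asked, and still so for the second after the job is handed in, with the robot touching nothing.
It also fails if it takes over 38 s, if anything falls off the work surface, if the arm or the gripper's body presses on something with over 40 N, if the wrist force passes 120 N, or if a joint passes its speed limit or range.

## Working session

There is one attempt and no reset: what is moved stays moved. The work goes in short steps, Python scripts to look and compute and a shell command to move; the robot and the scene stay as the last step left them, time stands still between calls to the robot, and variables do not carry over. Pictures are saved under pics/ and viewed, and the job is handed in when it is done.

```bash
ls; mkdir -p pics
cat > h.py <<'E'
from rig import *
import numpy as np, cv2
def save(n,f):
    p,d=capture(n); cv2.imwrite('pics/'+f,p[:,:,::-1]); return p,d
E
python3 - <<'E'
from h import *
s=read_state(); print(s)
for c in ['scene','side']:
    p,d=save(c,c+'0.png'); 
    for l in ['bin','cover','filter','carton','bearing']:
        r=spot_in(l,c); print(c,l,[(np.round(x['centre'],3).tolist(),round(x['score'],2)) for x in r[:2]])
    np.save(c+'0.npy',d)
    print({k:np.round(v,3).tolist() if k in('R','t') else v for k,v in camera_info(c).items()})
print(camera_info('wrist'), read_state()['time_s'])
E
```

```text
pics
{'time_s': 0.0, 'joint_positions': array([-1.02263007e+01,  3.02804643e+01,  8.21580140e+01,  9.81394649e-05,
        6.76884441e+01, -1.02273822e+01]), 'qvel': array([-0.0165813 ,  0.01774398, -0.0862261 , -0.11027544,  0.06788148,
        0.05674818]), 'tau': array([-5.45745443e-04, -4.40045428e+01, -1.76593530e+01,  6.32597599e-02,
        5.83207863e-02, -1.53719384e-04]), 'position': array([6.24224774e-01, 1.80693776e-04, 2.08246569e-01]), 'tcp_rot': array([[ 9.99997624e-01,  1.77934469e-05, -2.17973895e-03],
       [ 1.86541383e-05, -9.99999922e-01,  3.94840192e-04],
       [-2.17973176e-03, -3.94879915e-04, -9.99997546e-01]]), 'force': array([ 0.07901273, -0.20255826,  0.4937232 ]), 'moment': array([0.01745983, 0.01168827, 0.04769761]), 'opening': 1.0005999117739004}
scene bin [([0.507, 0.03, 0.072], 0.59)]
scene cover [([0.472, 0.01, 0.143], 0.78), ([0.49, 0.188, 0.071], 0.62)]
scene filter [([0.488, 0.188, 0.071], 0.74)]
scene carton [([0.567, -0.122, 0.08], 0.62)]
scene bearing [([0.68, 0.079, 0.018], 0.88)]
{'vfov': 56.653935168597776, 'cx': 319.3743942389443, 'cy': 2
[... 341 characters left out ...]
18, 0.159], 0.31)]
side bearing [([0.677, 0.079, 0.017], 0.58)]
{'vfov': 44.890821229545516, 'cx': 311.69904178178734, 'cy': 202.26083507626836, 'R': [[-0.822, -0.57, -0.015], [-0.364, 0.544, -0.756], [0.439, -0.616, -0.654]], 't': [0.509, 0.231, 0.759]}
{'vfov': 69.08264743885128, 'cx': 318.76400564787974, 'cy': 202.55963685950198, 'tool_from_camera': array([[ 9.99999528e-01,  1.05491157e-04,  9.65708615e-04,
         6.97016263e-04],
       [-3.47416868e-04,  9.67177489e-01,  2.54101525e-01,
        -7.00108969e-02],
       [-9.07206169e-04, -2.54101740e-01,  9.67177069e-01,
        -1.75952361e-01],
       [ 0.00000000e+00,  0.00000000e+00,  0.00000000e+00,
         1.00000000e+00]])} 0.6
```

View pics/scene0.png

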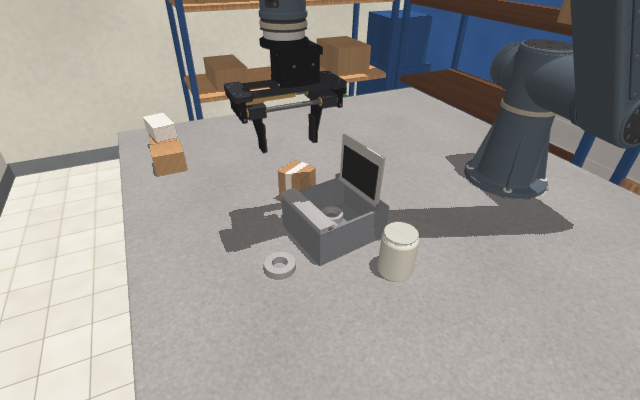

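View pics/side0.png

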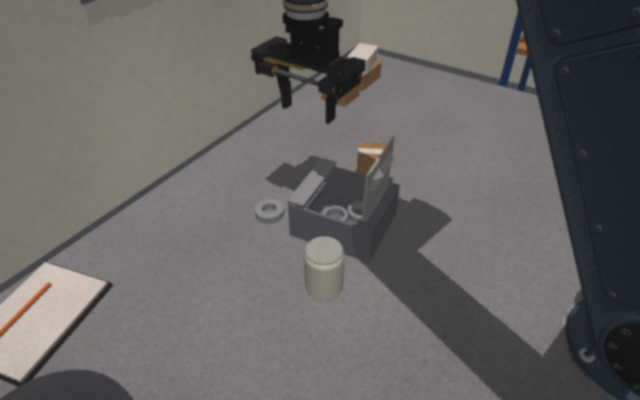

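The scene view shows the case at about (333,215), with the cover standing on the robot side. The lip is away from the robot, the filter can is at (398,250), the carton at (297,178) and the bearing at (280,264). Next I'll fit the case pose from depth.

```bash
cat >> h.py <<'E'
def cloud(d,c):
    i=camera_info(c); f=200/np.tan(np.radians(i['vfov']/2))
    v,u=np.mgrid[0:400,0:640]
    P=np.stack([(u-i['cx'])/f*d,(v-i['cy'])/f*d,d],-1)
    R=np.array(i['R']);t=np.array(i['t'])
    W=(P-t)@R
    W[d<=0]=np.nan
    return W
def proj(X,c):
    i=camera_info(c); f=200/np.tan(np.radians(i['vfov']/2))
    q=np.array(X)@np.array(i['R']).T+np.array(i['t'])
    return q[...,:2]/q[...,2:]*f+[i['cx'],i['cy']]
E
python3 - <<'E'
from h import *
for c in ['scene','side']:
    d=np.load(c+'0.npy'); W=cloud(d,c)
    box=(W[...,0]>.38)&(W[...,0]<.66)&(W[...,1]>-.09)&(W[...,1]<.145)
    Wb=W[box]
    cnt=W[(np.abs(W[...,2])<.02)&(W[...,0]>.4)&(W[...,0]<.8)&(np.abs(W[...,1])<.3)]
    print(c,'counter z',np.median(cnt[:,2]))
    lip=Wb[(np.abs(Wb[:,2]-.092)<.007)&(Wb[:,0]>.53)]
    r=cv2.minAreaRect((lip[:,:2]*1000).astype(np.float32)); print('lip',len(lip),r,np.median(lip[:,2]))
    cov=Wb[(Wb[:,2]>.1)&(Wb[:,0]<.53)]
    m=np.median(cov,0); cc=cov[np.linalg.norm(cov-m,axis=1)<.1]
    m=cc.mean(0);_,s,vt=np.linalg.svd(cc-m); n=vt[2]; k=np.abs((cc-m)@n)<.006
    cc=cc[k]; m=cc.mean(0);_,s,vt=np.linalg.svd(cc-m)
    print('cover',len(cc),m,'n',vt[2],cc.min(0),cc.max(0), 'res',np.abs((cc-m)@vt[2]).mean())
    z=cc[:,2]>cc[:,2].max()-.012
    print('top edge',cc[z].min(0),cc[z].max(0))
    w=Wb[(Wb[:,2]>.02)&(Wb[:,2]<.095)]; r=cv2.minAreaRect((w[:,:2]*1000).astype(np.float32)); print('all',r)
    for l in ['bin']: pass
E
```

```text
scene counter z -0.0008682144079979343
lip 863 ((599.5541381835938, 23.09276580810547), (34.97151565551758, 152.10252380371094), 7.86350679397583) 0.09072979737420073
cover 1782 [0.47061823 0.01210785 0.14877735] n [-0.98856432 -0.14383372 -0.04530398] [ 0.4567449  -0.06167835  0.10008218] [0.48213733 0.0706472  0.19239084] res 0.0010041741136783602
top edge [ 0.4567449  -0.057838    0.18041066] [0.47887152 0.07054039 0.19239084]
all ((529.5402221679688, 29.752708435058594), (172.19625854492188, 247.31298828125), 7.85329008102417)
side counter z -0.00018061637258676334
lip 889 ((599.5189819335938, 22.12897491455078), (35.03586959838867, 153.1647186279297), 7.878246784210205) 0.09157154447959387
cover 985 [0.46505667 0.0156771  0.15479976] n [-0.99136058 -0.13000416 -0.01741023] [ 0.45373917 -0.06149328  0.10006885] [0.47794069 0.07016882 0.19328547] res 0.0014518532589044887
top edge [ 0.4571825  -0.05961073  0.18152271] [0.47794069 0.07016882 0.19328547]
all ((527.5093994140625, 44.21886444091797), (171.7490692138672, 218.6271514892578), 7.776311874389648)
```

The case sits at about (0.5316, 0.0132), yaw 7.87°, with the hinge at (0.470, 0.005) and the cover at about 92°. I'll raise the arm, shut the fingers, turn the jaws along the case's y and go behind the cover.

```bash
python3 -m jog '0 0 -.03 0 0 10 0; 0 0 -.06 0 0 20 0; -.035 0 -.07 0 0 30 0; -.07 0 -.07 0 0 40 0; -.105 .001 -.07 0 0 50 0; -.14 .001 -.07 0 0 60 0; -.175 .002 -.07 0 0 70 0; -.2024 .002 -.07 0 0 80 0'; python3 -m jog '0 0 0 0 0 2.13 0; 0 0 0 0 0 2.13 0'
python3 - <<'E'
from h import *
p,d=save('wrist','w1.png');p,d=save('side','s1.png');s=read_state();print(s['joint_positions'],s['position'],s['tcp_rot'],s['force'],s['time_s'])
E
```

```text
time_s: 1.6
position: [0.4211, -0.0018, 0.2794]
tcp_rot: [[0.168, -0.986, -0.0], [-0.986, -0.168, -0.0], [0.0, 0.0, -1.0]]
force: [0.8, 0.1, 0.3]
opening: 0.171
time_s: 1.85
position: [0.4239, -0.0023, 0.2798]
tcp_rot: [[0.138, -0.99, 0.002], [-0.99, -0.138, -0.0], [0.001, -0.002, -1.0]]
force: [0.4, -0.5, 0.2]
opening: 0.022
[-1.54838539e+01  8.97231362e+00  1.03793570e+02  6.39718722e-03
  6.71562575e+01  6.65682643e+01] [ 0.42395886 -0.00223112  0.27945771] [[ 1.38229105e-01 -9.90399377e-01  1.33705006e-03]
 [-9.90400180e-01 -1.38229573e-01 -2.63621145e-04]
 [ 4.45910076e-04 -1.28777450e-03 -9.99999071e-01]] [ 0.49655693  0.91800565 -0.27156221] 1.95
```

View pics/w1.png

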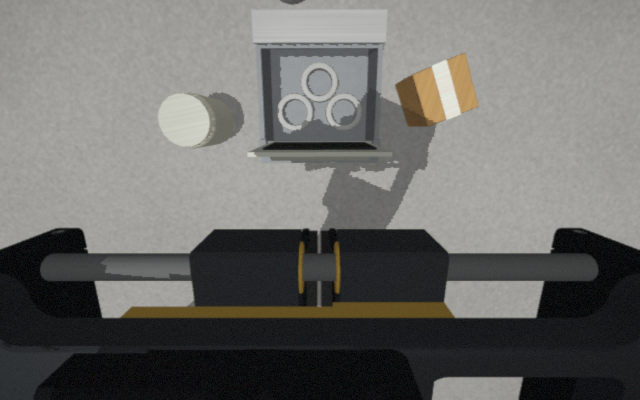

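View pics/s1.png

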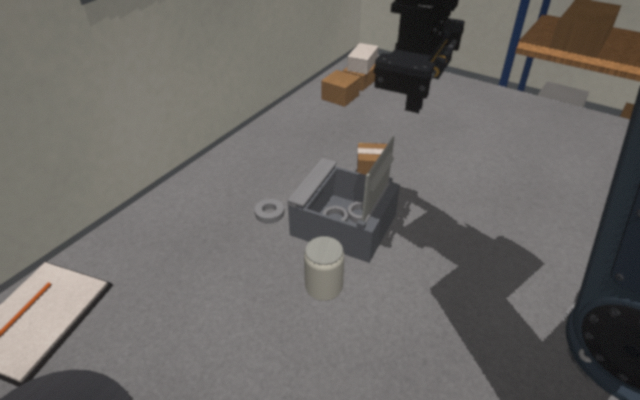

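The wrist view shows the tool square to the case: the lip runs along row 25, the cover's top edge along row 152, and the column centre is about 319. Next I'll go down behind the cover and forward to the ridge crest.

```bash
python3 -m jog '0 0 .04 0 0 0 0; 0 0 .08 0 0 0 0; 0 0 .115 0 0 0 0; 0 0 .13 0 0 0 0; 0 -.008 .13 0 0 0 0; 0 -.016 .13 0 0 0 0; 0 -.02 .13 0 0 0 0; 0 -.02 .13 0 0 0 0'
python3 - <<'E'
from h import *
p,d=save('scene','c2.png');p2,d=save('side','s2.png');s=read_state();print(s['position'],s['force'],s['time_s'])
cv2.imwrite('pics/c2z.png',cv2.resize(np.hstack([p[100:280,250:450],p2[100:280,280:480]])[:,:,::-1],None,fx=2,fy=2))
E
```

```text
time_s: 2.95
position: [0.4434, 0.0007, 0.1499]
tcp_rot: [[0.137, -0.991, 0.002], [-0.991, -0.137, -0.001], [0.001, -0.002, -1.0]]
force: [-0.1, -0.8, -0.6]
opening: 0.006
[0.44242259 0.00082098 0.14963467] [-0.47892463  0.24252037 -0.01991534] 3.05
```

View pics/c2z.png

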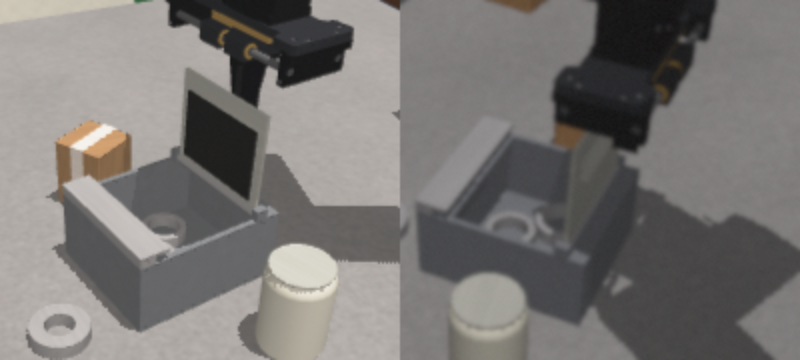

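The finger stands just behind the cover, with the body above it. Now I'll push forward against the ridge crest at constant height.

```bash
python3 -m jog '0 -.006 0 0 0 0 0; 0 -.012 0 0 0 0 0; 0 -.018 0 0 0 0 0; 0 -.024 0 0 0 0 0; 0 -.030 0 0 0 0 0; 0 -.0355 0 0 0 0 0; 0 -.0355 0 0 0 0 0'
python3 - <<'E'
from h import *
p,d=save('scene','c3.png');p2,d2=save('side','s3.png');s=read_state();print(s['position'],s['force'],s['time_s'])
cv2.imwrite('pics/c3z.png',cv2.resize(np.hstack([p[100:280,250:450],p2[100:280,280:480]])[:,:,::-1],None,fx=2,fy=2))
E
```

```text
time_s: 3.92
position: [0.4782, 0.0057, 0.1492]
tcp_rot: [[0.137, -0.991, 0.001], [-0.991, -0.137, 0.0], [0.0, -0.001, -1.0]]
force: [-0.1, -0.2, 0.8]
opening: 0.006
[0.47790646 0.00561662 0.14924437] [-0.5971578  -0.03338487 -0.28358807] 4.025
```

View pics/c3z.png

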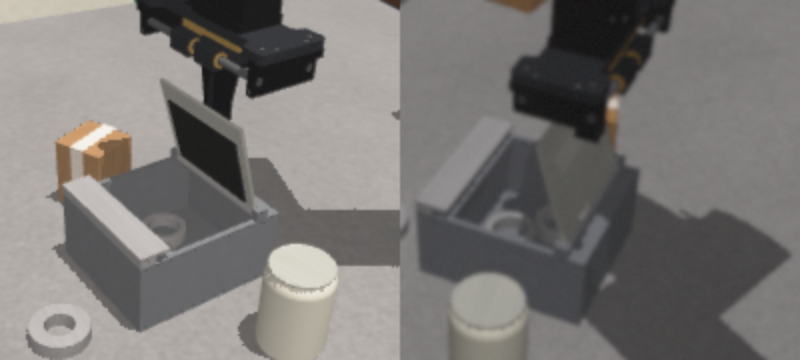

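The cover leans inward at about 68°, as planned. I'll continue along the arc with the tip at 50 mm radius.

```bash
python3 -m jog '0 -.0063 .0037 0 0 0 0; 0 -.0136 .0084 0 0 0 0; 0 -.017 .0113 0 0 0 0; 0 -.020 .0144 0 0 0 0; 0 -.0253 .0213 0 0 0 0; 0 -.0293 .029 0 0 0 0; 0 -.0308 .033 0 0 0 0; 0 -.0308 .033 0 0 0 0'
python3 - <<'E'
from h import *
p,d=save('scene','c4.png');p2,d2=save('side','s4.png');s=read_state();print(s['position'],s['force'],s['time_s'])
cv2.imwrite('pics/c4z.png',cv2.resize(np.hstack([p[100:280,250:450],p2[100:280,280:480]])[:,:,::-1],None,fx=2,fy=2))
E
```

```text
time_s: 5.03
position: [0.5062, 0.0101, 0.1151]
tcp_rot: [[0.137, -0.991, -0.004], [-0.991, -0.137, 0.001], [-0.001, 0.004, -1.0]]
force: [-2.4, 0.0, -1.2]
opening: 0.008
[0.50635327 0.010129   0.11549604] [-1.93813389 -0.11721637 -1.58967291] 5.125
```

View pics/c4z.png

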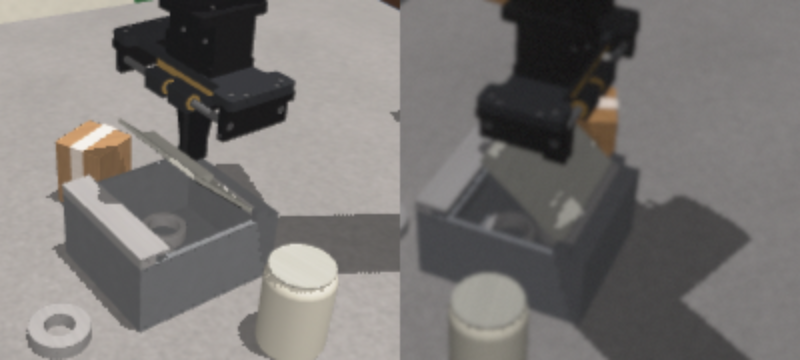

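The side view shows the cover at about 30°, more than planned, so I'll measure its angle from depth.

```bash
cat >> h.py <<'E'
O=np.array([.5316,.0132]);a=np.radians(7.87);E_=np.array([[np.cos(a),np.sin(a)],[-np.sin(a),np.cos(a)]])
def loc(W):
    L=W.copy(); L[...,:2]=(W[...,:2]-O)@E_.T; return L*1000
def covermeas(cams=('scene','side')):
    for c in cams:
        p,d=capture(c); L=loc(cloud(d,c))
        for y0,y1 in ((-60,-25),(25,60),(-60,60)):
            m=(L[...,1]>y0)&(L[...,1]<y1)&(L[...,0]>-75)&(L[...,0]<75)&(L[...,2]>60)&(L[...,2]<200)
            r=silhouettes('cover',c)
            if r: m&=r[0]['region']
            X=L[m]
            if len(X)<20: print(c,y0,len(X));continue
            print(c,y0,len(X))
            b=np.round(X[:,0]/10)*10
            print([(int(k),int(round(np.median(X[b==k,2]))),int(round(X[b==k,2].max())),int((b==k).sum())) for k in np.unique(b)])
        yield p
E
python3 - <<'E'
from h import *
list(covermeas()); print(read_state()['time_s'])
E
```

```text
scene -60 71
[(-70, 79, 79, 1), (-10, 138, 139, 19), (0, 139, 141, 21), (10, 145, 150, 7), (20, 153, 156, 23)]
scene 25 157
[(-60, 86, 88, 23), (-50, 92, 98, 8), (-40, 103, 106, 8), (-30, 111, 114, 5), (-20, 118, 121, 3), (-10, 137, 138, 41), (0, 139, 141, 27), (10, 146, 150, 9), (20, 153, 155, 33)]
scene -60 395
[(-70, 79, 79, 2), (-60, 86, 90, 40), (-50, 93, 98, 11), (-40, 103, 106, 9), (-30, 111, 114, 5), (-20, 131, 136, 8), (-10, 138, 139, 105), (0, 139, 141, 91), (10, 146, 150, 25), (20, 153, 156, 99)]
side -60 331
[(-70, 83, 86, 17), (-60, 87, 93, 71), (-50, 94, 101, 79), (-40, 103, 110, 77), (-30, 111, 117, 72), (-20, 118, 121, 15)]
side 25 850
[(-70, 84, 87, 26), (-60, 87, 93, 79), (-50, 95, 100, 96), (-40, 104, 109, 92), (-30, 112, 117, 98), (-20, 120, 137, 99), (-10, 133, 141, 128), (0, 140, 144, 89), (10, 147, 153, 97), (20, 153, 157, 46)]
side -60 1808
[(-70, 84, 87, 78), (-60, 87, 93, 252), (-50, 94, 101, 298), (-40, 103, 130, 297), (-30, 111, 119, 275), (-20, 120, 137, 182), (-10, 134, 141, 170), (0, 140, 144, 104), (10, 146, 153, 103), (20, 153, 157, 46), (50, 80, 80, 2), (60, 78, 78, 1)]
5.525
```

Run:
```python
from h import *
p,d=capture('scene');p2,d2=capture('side'); s=read_state(); print(s['position'],s['force'],s['moment'])
tip=s['position']+s['tcp_rot']@np.array([0,0,.019])
print('tip loc',loc(tip[None]))
cor=[s['position']+s['tcp_rot']@np.array([x,y,.019]) for x in(-.015,.015) for y in(-.0095,.0095)]
for c,q,o in(('scene',p,(300,130)),('side',p2,(330,130))):
    z=cv2.resize(q[o[1]:o[1]+100,o[0]:o[0]+100],None,fx=4,fy=4,interpolation=cv2.INTER_CUBIC)
    for X in cor:
        u=(proj(X,c)-o)*4; cv2.circle(z,tuple(int(k) for k in u),2,(255,0,0),-1)
    if c=='scene': A=z
    else: B=z
cv2.imwrite('pics/z5.png',np.hstack([A,B])[:,:,::-1])
for c,dd in(('scene',d),('side',d2)):
    L=loc(cloud(dd,c)); m=(np.abs(L[...,1])<25)&(L[...,0]>-50)&(L[...,0]<0)&(L[...,2]>85)&(L[...,2]<200)
    X=L[m]; X=X[np.argsort(X[:,2])]; 
    for z in range(85,190,10):
        k=X[(X[:,2]>=z)&(X[:,2]<z+10)]
        if len(k): print(c,z,len(k),np.round(k.min(0)),np.round(k.max(0)))
```

```text
[0.50766083 0.01000134 0.11627074] [-4.30013771  0.34770446 -0.42580493] [0.06626267 0.7123509  0.01610722]
tip loc [[-24.16479584   0.11573877  97.27074968]]
scene 95 2 [-47.  13.  97.] [-41.  23. 102.]
scene 125 17 [-35.   9. 129.] [-17.  12. 135.]
scene 135 124 [-36. -24. 136.] [ -0.  25. 145.]
scene 145 62 [-36.  -7. 145.] [-13.  13. 155.]
scene 155 62 [-35.  -8. 155.] [-13.  15. 165.]
scene 165 69 [-36. -13. 165.] [-13.  17. 175.]
scene 175 55 [-32. -12. 175.] [-13.  19. 184.]
scene 185 9 [-17.  14. 186.] [-13.  20. 191.]
side 85 13 [-50. -13.  92.] [-46.  21.  95.]
side 95 137 [-49. -25.  95.] [-36.  24. 105.]
side 105 139 [-40. -25. 105.] [-25.  25. 115.]
side 115 78 [-28.  -5. 115.] [-14.  25. 124.]
side 125 55 [-37.  -8. 125.] [-10.  25. 135.]
side 135 53 [-37.  -7. 135.] [ -0.  25. 145.]
side 145 15 [-36.  -7. 145.] [-34.   8. 154.]
side 155 12 [-36. -10. 155.] [-33.   2. 162.]
```

View pics/z5.png

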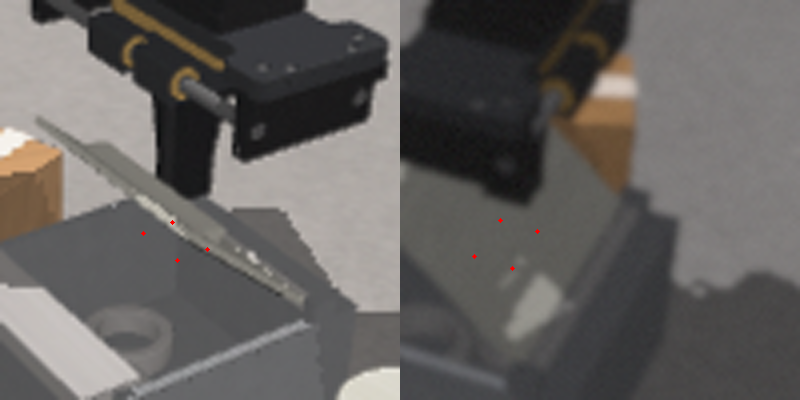

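Run:
```python
from h import *
for c in('scene','side'):
    d=np.load(c+'0.npy');W=cloud(d,c)
    m=(np.abs(W[...,1])<.08)&(W[...,0]>.54)&(W[...,0]<.71)&(W[...,2]>.1)&(W[...,2]<.3)
    X=W[m]
    for z in range(150,300,6):
        k=X[(X[:,2]*1000>=z)&(X[:,2]*1000<z+6)]*1000
        if len(k): print(c,z,len(k),np.round(k.min(0)),np.round(k.max(0)))
```

```text
scene 216 14 [571.  -8. 220.] [675.  12. 222.]
scene 222 48 [571.  -7. 222.] [676.  14. 228.]
scene 228 56 [571. -11. 228.] [676.  13. 234.]
scene 234 52 [571. -10. 234.] [676.  15. 240.]
scene 240 51 [572. -10. 240.] [677.  13. 246.]
scene 246 57 [569.  -9. 246.] [678.  14. 252.]
scene 252 55 [568.  -9. 252.] [679.  14. 258.]
scene 258 71 [568.  -6. 258.] [681.  14. 264.]
scene 264 83 [566.  -9. 264.] [682.  15. 270.]
scene 270 66 [566.  -7. 270.] [683.  14. 276.]
scene 276 68 [564.  -7. 276.] [684.  14. 282.]
scene 282 36 [564.  -8. 282.] [695.  15. 288.]
scene 288 36 [540. -33. 288.] [710.  39. 294.]
scene 294 183 [541. -34. 294.] [710.  40. 300.]
side 216 4 [573.   9. 221.] [676.  11. 222.]
side 222 55 [571. -10. 222.] [676.  13. 228.]
side 228 63 [571.  -9. 228.] [678.  12. 234.]
side 234 58 [570. -13. 234.] [676.  13. 240.]
side 240 69 [571. -10. 240.] [675.  13. 246.]
side 246 63 [569. -10. 246.] [678.  12. 252.]
side 252 58 [568.  -9. 252.] [680.  13. 258.]
side 258 69 [566. -12. 258.] [679.  12. 264.]
side 264 76 [564.  -8. 264.] [682.  13. 270.]
side 270 72 [565.  -9. 270.] [683.  13. 276.]
side 276 40 [564.  -6. 276.] [684.  15. 281.]
side 282 21 [671.   2. 282.] [685.  13. 288.]
side 288 24 [541. -12. 288.] [705.  38. 293.]
side 294 110 [540. -11. 294.] [710.  40. 300.]
```

Important finding: in the first depth picture the fingertips stood at z≈0.220 while the reported TCP was at 0.208. The real tip is therefore about 12 mm *above* the reported TCP, not 19 mm below it. That put the finger side against the ridge crest here. I'll check whether the cover slid early.

```bash
cat >> h.py <<'E'
def slide(d,c,reg=None):
    L=loc(cloud(d,c)); best=None
    m=(np.abs(L[...,1])<62)&(np.abs(L[...,1])>22)&(L[...,0]>-75)&(L[...,0]<60)&(L[...,2]>70)&(L[...,2]<210)
    if reg is not None: m&=cv2.dilate(reg.astype(np.uint8),np.ones((3,3)))>0
    X=L[m]; q=X[:,[0,2]]-[-62,82]
    bi=None
    for th in np.radians(np.arange(-2,100,.5)):
        u=np.array([np.cos(th),np.sin(th)]);n=np.array([-u[1],u[0]])
        h=q@n; s=q@u
        for hh in (2,-2,-4):
            k=(np.abs(h-hh)<2.5)&(s>15)&(s<135); sc=k.sum()
            if bi is None or sc>bi[0]: bi=(sc,np.degrees(th),hh,np.sort(s[k]))
    s=bi[3]; print(c,bi[:3],'far s',np.round(s[-8:],1),np.round(np.percentile(s,[97,99]),1))
    k=None
E
python3 - <<'E'
from h import *
for c in('scene','side'):
    slide(np.load(c+'0.npy'),c)
    p,d=capture(c); r=silhouettes('cover',c); slide(d,c,r[0]['region'] if r else None); np.save(c+'5.npy',d)
s=read_state(); print(s['position'],s['force'],s['time_s'])
E
```

```text
scene (np.int64(1034), np.float64(92.0), -4) far s [109.2 109.3 109.3 109.3 109.4 109.5 109.5 109.9] [107.7 108.9]
scene (np.int64(130), np.float64(40.0), 2) far s [111.2 111.2 111.3 111.4 111.5 112.3 112.5 112.7] [111.4 112.4]
side (np.int64(479), np.float64(91.0), 2) far s [110.2 110.3 110.4 110.7 110.9 111.  111.1 111.3] [110.  110.5]
side (np.int64(950), np.float64(41.0), 2) far s [110.6 110.6 110.9 111.  111.2 111.2 111.2 111.6] [106.9 110. ]
[0.50784779 0.00996931 0.11626273] [-3.85066083  1.08978589 -1.18986838] 5.825
```

There was no early slide (edge at 110–112 mm from the hinge) and the cover is at 40°. I'll back off the ridge to 45 mm radius using the corrected tip height, then fold on to about 10°.

```bash
python3 -m jog '0 .0075 .0065 0 0 0 0; 0 .0146 .0145 0 0 0 0; 0 .0120 .0187 0 0 0 0; 0 .0098 .0218 0 0 0 0; 0 .0080 .0252 0 0 0 0; 0 .0062 .0287 0 0 0 0; 0 .0048 .0325 0 0 0 0; 0 .0038 .0362 0 0 0 0'
python3 - <<'E'
from h import *
s=read_state(); print(s['position'],s['force'],s['time_s'])
P=[]
for c in('scene','side'):
    p,d=capture(c); P.append(p); r=silhouettes('cover',c); slide(d,c,r[0]['region'] if r else None)
cv2.imwrite('pics/c6z.png',cv2.resize(np.hstack([P[0][100:280,250:450],P[1][100:280,280:480]])[:,:,::-1],None,fx=2,fy=2))
E
```

```text
time_s: 6.82
position: [0.5045, 0.0093, 0.0798]
tcp_rot: [[0.137, -0.991, 0.0], [-0.991, -0.137, -0.0], [0.0, -0.0, -1.0]]
force: [-3.5, -0.9, 3.7]
opening: 0.005
[0.50445787 0.00928662 0.0798471 ] [-3.53045338 -0.88825315  3.66932755] 6.825
scene (np.int64(681), np.float64(11.5), 2) far s [111.3 111.3 111.5 111.5 111.6 111.8 112.  112. ] [110.6 111.3]
side (np.int64(843), np.float64(11.5), 2) far s [110.  110.2 110.5 110.5 110.5 110.6 110.7 111.2] [107.6 109.9]
```

View pics/c6z.png

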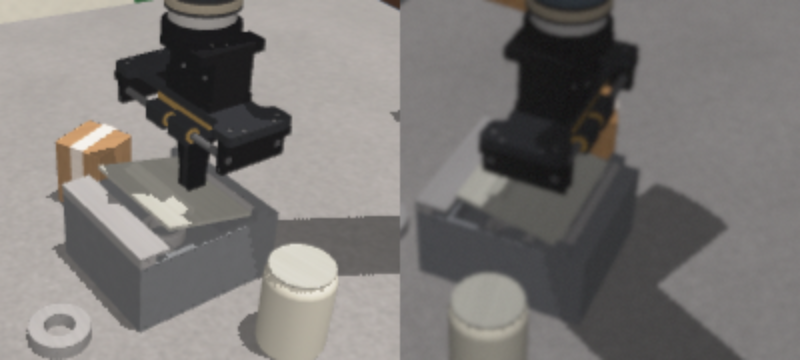

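The cover is at 11.5° with no slide and the finger is on the hinge side of the ridge. I'll press it down flat.

```bash
python3 -m jog '0 -.0005 .003 0 0 0 0; 0 -.0008 .006 0 0 0 0; 0 -.001 .008 0 0 0 0; 0 -.001 .0095 0 0 0 0; 0 -.001 .0095 0 0 0 0'
python3 - <<'E'
from h import *
s=read_state(); print(s['position'],s['force'],s['time_s'])
for c in('scene','side'):
    p,d=capture(c); r=silhouettes('cover',c); slide(d,c,r[0]['region'] if r else None)
print(read_state()['force'])
E
```

```text
time_s: 7.65
position: [0.506, 0.0095, 0.0708]
tcp_rot: [[0.137, -0.991, 0.001], [-0.991, -0.137, -0.0], [0.0, -0.001, -1.0]]
force: [-1.2, -0.6, 5.7]
opening: 0.003
[0.50596199 0.0094794  0.07083812] [-1.19459698 -0.60993518  5.72554931] 7.65
scene (np.int64(808), np.float64(0.0), 2) far s [106.9 106.9 107.1 107.2 107.4 107.5 108.  108.4] [105.4 106.8]
side (np.int64(783), np.float64(0.0), 2) far s [110.8 110.8 110.8 111.2 111.5 111.8 112.2 113.4] [108.3 110.7]
[-0.95272397 -0.97767847  6.09314135]
```

It's flat at 0°. I'll press a bit more and slide the tip forward towards the ridge foot (about 25 mm ahead).

```bash
python3 -m jog '0 0 .0015 0 0 0 0; 0 -.006 .002 0 0 0 0; 0 -.012 .002 0 0 0 0; 0 -.018 .002 0 0 0 0; 0 -.022 .002 0 0 0 0; 0 -.025 .002 0 0 0 0; 0 -.025 .002 0 0 0 0'
python3 - <<'E'
from h import *
s=read_state(); print(s['position'],s['force'],s['time_s'])
for c in('scene','side'):
    p,d=capture(c); r=silhouettes('cover',c); slide(d,c,r[0]['region'] if r else None)
print(read_state()['force'])
E
```

```text
time_s: 8.72
position: [0.5248, 0.013, 0.0694]
tcp_rot: [[0.138, -0.99, -0.011], [-0.99, -0.138, 0.0], [-0.002, 0.011, -1.0]]
force: [-11.3, -2.3, 19.8]
opening: 0.005
[0.52478723 0.01300465 0.06938871] [-11.34712027  -2.2946053   19.80961155] 8.725Traceback (most recent call last):
  File "<stdin>", line 4, in <module>
  File "h.py", line 45, in slide
    s=bi[3]; print(c,bi[:3],'far s',np.round(s[-8:],1),np.round(np.percentile(s,[97,99]),1))
                                                                ~~~~~~~~~~~~~^^^^^^^^^^^
    return _quantile_unchecked(
        a, q, axis, out, overwrite_input, method, keepdims, weights)
    return _ureduce(a,
                    func=_quantile_ureduce_func,
    ...<5 lines>...
                    overwrite_input=overwrite_input,
                    method=method)
    r = func(a, **kwargs)
    result = _quantile(arr,
                       quantiles=q,
    ...<2 lines>...
                       out=out,
                       weights=wgt)
    slices_having_nans = np.isnan(arr[-1, ...])
                                  ~~~^^^^^^^^^
IndexError: index -1 is out of bounds for axis 0 with size 0
```

Run:
```python
from h import *
P=[capture(c)[0] for c in('scene','side')]
cv2.imwrite('pics/c7z.png',cv2.resize(np.hstack([P[0][140:260,270:400],P[1][130:250,280:410]])[:,:,::-1],None,fx=3,fy=3,interpolation=cv2.INTER_CUBIC))
d=capture('scene')[1]; L=loc(cloud(d,'scene'))
for y in (-50,-35,35,50):
    m=(np.abs(L[...,1]-y)<7)&(L[...,0]>-70)&(L[...,0]<90)&(L[...,2]>60)&(L[...,2]<100)
    X=L[m];b=np.round(X[:,0]/5)*5; print(y,[(int(k),round(float(np.median(X[b==k,2])))) for k in np.unique(b)])
print(read_state()['force'])
```

```text
-50 [(-30, 82), (-25, 84), (-20, 82), (-15, 83), (-10, 82), (-5, 82), (0, 82), (5, 82), (10, 82), (15, 82), (25, 89), (30, 86), (35, 83), (40, 81), (45, 81), (55, 91), (60, 91), (65, 91), (70, 91), (75, 91), (80, 91), (85, 79)]
-35 [(-60, 76), (-20, 83), (-15, 83), (-10, 82), (-5, 82), (0, 82), (5, 81), (10, 82), (15, 82), (20, 90), (25, 90), (30, 88), (35, 84), (40, 82), (45, 81), (50, 91), (55, 91), (60, 91), (65, 91), (70, 91), (75, 91), (80, 91), (85, 77)]
35 [(-65, 85), (-60, 84), (-55, 81), (-50, 82), (-45, 82), (-40, 83), (-35, 82), (-30, 82), (-25, 82), (-20, 82), (-15, 83), (-10, 82), (-5, 82), (0, 82), (5, 82), (10, 82), (15, 82), (25, 90), (30, 87), (35, 84), (40, 82), (45, 81), (50, 91), (55, 91), (60, 91), (65, 91), (70, 91), (75, 91), (80, 91), (85, 79)]
50 [(-65, 86), (-60, 83), (-55, 81), (-50, 81), (-45, 82), (-40, 82), (-35, 83), (-30, 83), (-25, 82), (-20, 82), (-15, 82), (-10, 82), (-5, 82), (0, 82), (5, 82), (10, 82), (15, 81), (20, 82), (25, 83), (30, 85), (35, 83), (40, 81), (45, 81), (55, 91), (60, 91), (65, 91), (70, 91), (75, 91), (80, 91), (85, 78)]
[-11.75516912  -3.45095572  18.84175446]
```

View pics/c7z.png

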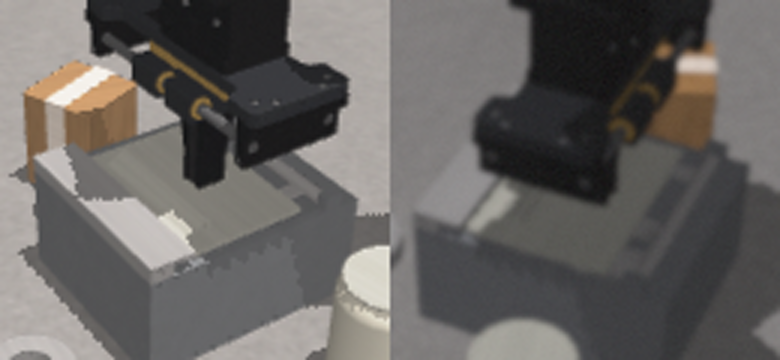

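The cover is flat and its edge already reaches the lip: friction under the tip carried it along, with the ridge foot now at x≈20–22 (22 is home). I'll ease the press, run the tip up to the ridge and push on it to make sure it's home.

```bash
python3 -m jog '0 0 -.0015 0 0 0 0; 0 -.004 -.0015 0 0 0 0; 0 -.008 -.0015 0 0 0 0; 0 -.012 -.0015 0 0 0 0; 0 -.016 -.0015 0 0 0 0; 0 -.019 -.0015 0 0 0 0; 0 -.019 -.0015 0 0 0 0'
python3 - <<'E'
from h import *
s=read_state(); print(s['position'],loc(s['position'][None]),s['force'],s['time_s'])
d=capture('scene')[1]; L=loc(cloud(d,'scene'))
m=(np.abs(L[...,1])<45)&(np.abs(L[...,1])>25)&(L[...,0]>5)&(L[...,0]<60)&(L[...,2]>60)&(L[...,2]<100)
X=L[m];b=np.round(X[:,0]/2)*2; print([(int(k),round(float(np.median(X[b==k,2])))) for k in np.unique(b)])
E
```

```text
time_s: 9.85
position: [0.5432, 0.0156, 0.0695]
tcp_rot: [[0.139, -0.99, -0.012], [-0.99, -0.139, 0.0], [-0.002, 0.012, -1.0]]
force: [-9.1, -3.7, 9.7]
opening: 0.007
[0.54324153 0.01556616 0.06945569] [[11.85587386  0.74984768 69.45569109]] [-9.14499412 -3.68954301  9.67327828] 9.85
[(6, 82), (8, 82), (10, 82), (12, 82), (14, 82), (16, 82), (22, 89), (24, 90), (26, 89), (28, 89), (30, 88), (32, 86), (34, 85), (36, 84), (38, 83), (40, 82), (42, 82), (44, 82), (52, 91), (54, 91), (56, 91), (58, 91), (60, 91)]
```

```bash
python3 -m jog '0 -.002 0 0 0 0 0; 0 -.004 0 0 0 0 0; 0 -.005 0 0 0 0 0; 0 -.005 0 0 0 0 0'
python3 - <<'E'
from h import *
s=read_state(); print(s['position'],loc(s['position'][None]),s['force'],s['time_s'])
E
```

```text
time_s: 10.4
position: [0.5432, 0.016, 0.0688]
tcp_rot: [[0.14, -0.99, -0.023], [-0.99, -0.14, -0.0], [-0.003, 0.022, -1.0]]
force: [-17.4, -5.8, 13.6]
opening: 0.005
[0.54323274 0.0159518  0.06882129] [[11.89996539  1.13306305 68.8212921 ]] [-17.36137218  -5.83667603  13.59305336] 10.4
```

It doesn't move under an 18 N push, so it's at the stop. I'll ease off while staying against the ridge, then lift straight off.

```bash
python3 -m jog '0 0 -.001 0 0 0 0; 0 .003 -.0015 0 0 0 0; 0 .005 -.002 0 0 0 0; 0 .006 -.004 0 0 0 0; 0 .006 -.010 0 0 0 0; 0 .006 -.02 0 0 0 0; 0 .006 -.05 0 0 0 0; 0 .006 -.09 0 0 0 0'; python3 -m jog '0 .02 -.04 0 0 0 0; 0 .05 -.07 0 0 0 0; 0 .09 -.09 0 0 0 0; 0 .12 -.09 0 0 0 0; 0 .12 -.09 0 0 0 0'
python3 - <<'E'
from h import *
s=read_state(); print(s['position'],s['force'],s['time_s'])
P=[]
for c in('scene','side'):
    p,d=capture(c); P.append(p); L=loc(cloud(d,c))
    m=(np.abs(L[...,1])<48)&(L[...,0]>-62)&(L[...,0]<60)&(L[...,2]>60)&(L[...,2]<110)
    X=L[m];b=np.round(X[:,0]/4)*4; print([(int(k),round(float(np.median(X[b==k,2])))) for k in np.unique(b)])
    for l in ['filter','carton','bearing']:
        r=spot_in(l,c); print(c,l,[(np.round(x['centre'],3).tolist(),round(x['score'],2)) for x in r[:1]])
cv2.imwrite('pics/c8z.png',cv2.resize(np.hstack([P[0][140:280,260:420],P[1][130:270,260:420]])[:,:,::-1],None,fx=2.5,fy=2.5,interpolation=cv2.INTER_CUBIC))
E
```

```text
time_s: 11.4
position: [0.5489, 0.0154, 0.1606]
tcp_rot: [[0.137, -0.991, 0.001], [-0.991, -0.137, 0.0], [-0.0, -0.001, -1.0]]
force: [-0.1, -0.1, 0.2]
opening: 0.008
time_s: 12.02
position: [0.4285, -0.001, 0.251]
tcp_rot: [[0.136, -0.991, 0.003], [-0.991, -0.136, -0.0], [0.001, -0.003, -1.0]]
force: [-0.0, -0.1, 0.0]
opening: 0.004
[ 0.4284613  -0.00095923  0.25101749] [-0.04503864 -0.09213629  0.01733944] 12.025
[(-60, 84), (-56, 82), (-52, 82), (-48, 82), (-44, 83), (-40, 84), (-36, 84), (-32, 84), (-28, 84), (-24, 84), (-20, 84), (-16, 84), (-12, 85), (-8, 85), (-4, 85), (0, 85), (4, 85), (8, 86), (12, 85), (16, 86), (20, 94), (24, 94), (28, 93), (32, 90), (36, 88), (40, 87), (44, 86), (48, 87), (52, 91), (56, 91), (60, 91)]
scene filter [([0.491, 0.19, 0.071], 0.71)]
scene carton [([0.568, -0.121, 0.077], 0.94)]
scene bearing [([0.677, 0.077, 0.016], 0.81)]
[(-60, 86), (-56, 84), (-52, 83), (-48, 83), (-44, 83), (-40, 84), (-36, 85), (-32, 85), (-28, 85), (-24, 85), (-20, 85), (-16, 86), (-12, 85), (-8, 86), (-4, 86), (0, 86), (4, 86), (8, 86), (12, 86), (16, 86), (20, 87), (24, 94), (28, 93), (32, 91), (36, 89), (40, 87), (44, 87), (48, 88), (52, 89), (56, 92), (60, 92)]
side filter [([0.465, 0.187, 0.078], 0.66)]
side carton [([0.545, -0.121, 0.085], 0.76)]
side bearing [([0.677, 0.078, 0.017], 0.6)]
```

View pics/c8z.png

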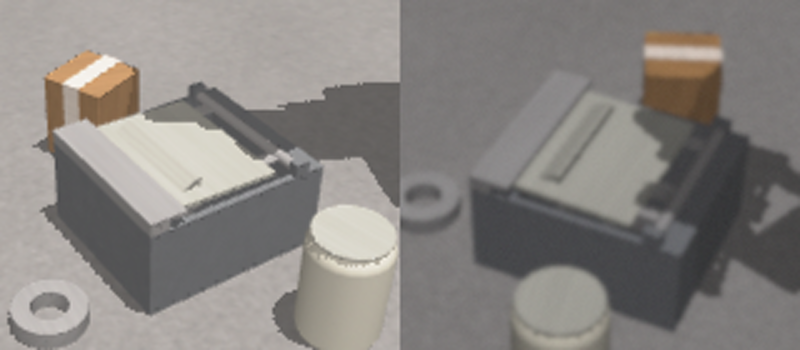

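The cover lies beneath the lip, held up against its underside by the spring. The ridge face is still at x≈20–22, the loose things stand where they were, and the arm is clear. Handing in.

```bash
python3 -c "
from rig import *
print(hand_in())"
```

```text
the job is handed in; nothing more can be done
None
```

The case is closed and handed in at about 12 s. With shut fingers I folded the cover down from its outer face, held it pressed flat, pushed on the ridge until it stopped, then lifted off and backed away.

**Last checks**
- **Tucked home:** the ridge foot sits at x ≈ 20–22 mm in the case frame, where 22 mm is fully home. An 18 N push moved it no further.
- **Let go:** the spring holds the cover about 2° up, against the underside of the lip. The wrist force is about 0 and the arm is clear.
- **Loose things:** the scene camera shows the filter can, carton and bearing within about 3 mm of where they started. The side camera had the carton about 11 mm off in x. I put that down to a different part of it being visible, since the scene camera had it within 1 mm.

**What did not go as planned**
- **Fingertip height:** the fingertips stood about 12 mm above the reported TCP in the depth pictures, not 19 mm ahead of it as stated. Because of this the finger rested against the ridge crest during the fold. I measured no early slide and corrected for the offset.
- **Order of the push:** once the cover was flat, friction under the pressing tip (about 20 N) had already carried it most or all of the way home before the tip reached the ridge. The ridge push mainly confirmed it was at the stop.

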